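Tare the bench scale through its shuttered key well

TASK

Tare the bench scale with the tray of stones left standing on its pan: with a fingertip, push the sliding metal shutter aside by its lug, reach down into the well beneath it and press the sunken key all the way down, let the key come up again, and push the shutter fully shut. Only touch and push, pick nothing up; do not press the raised round button on the scale, and do not disturb the tray on the pan or the loose things standing about.

Things in the scene. Friction and masses are not known exactly. Their poses are not given: they have to be found in the camera images.
- scale: grey bench scale, 170 (x) x 240 (y) x 50 mm high, heavy, does not move. Origin on the bench under its centre, z up; +y points from the key side to the pan side, -x to its display edge. The flat top is 50 mm above the origin. A steel weighing pan, 110 x 104 mm, top 60 mm above the origin, is centred at y = +61 mm. Two low guide bars for the shutter (6 mm wide, 7 mm high, 116 mm long along y) stand on the top at x = -36 and +36 mm
- well_mouth (a point): centre of the mouth of the key well, level with the scale's top (50 mm above the bench); axes as the scale's. The well is a straight-sided rectangular opening, 54 mm along x and 38 mm along y. Under the shutter when that is shut
- key_face (a point): centre of the top face of the sunken key in the well; 15 mm below the well's mouth at rest. The flat key, 46 x 30 mm, nearly fills the well
- tare_key (a joint): travel of the sunken key in m: 0 up at rest, 0.005 fully down. It is sprung: about 2 N to start it, 4 N when fully down, and it springs back by itself
- shutter (a joint): position of the shutter in m: 0 fully shut over the well, 0.045 fully open, moved towards the scale's -y (away from the pan). It stays where it is left; about 1.5 N moves it. It may start a little ajar, still covering most of the well
- shutter_lug (a point): centre of the top of the lug on the shutter; moves with it. The shutter is an aluminium plate, 64 (x) x 46 (y) x 4 mm, its top 54.5 mm above the bench. The lug is an upright bar on it, 44 mm long along x, 6 mm thick along y, 12 mm high above the plate (its top 66.5 mm above the bench), 12 mm to the -y side of the plate's middle. With the shutter shut the lug is at y = -57 mm of the scale, open at -102 mm
- power_button (a joint): travel of the raised round button in m: 0 at rest, 0.003 fully down; not to be pressed
- power_top (a point): centre of the top of the raised round button, 18 mm across, which stands 5 mm proud of the scale's top near its -x edge, at x = -69, y = -30 mm of the scale
- stone_tray: loose cream tray of rough stones, 68 x 95 x 20 mm, standing on the pan; origin at the centre of its underside. Stays where it is
- findings_tin: loose low round tin of findings, 66 mm across, 37 mm high, beside the pan; origin at the centre of its underside; bystander
- pumice: loose pumice stone, 29 x 30 x 27 mm, beside the key side of the scale; origin at the centre of its underside; bystander
- brass_can: loose brass can, 36 mm across, 64 mm high, behind the scale; origin at the centre of its underside; bystander
- lens_tube: loose black eyepiece tube, 22 x 29 x 22 mm, near the pan side of the scale; origin at the centre of its underside; bystander

How it is judged:
By the outcome, as a careful person would: the job done as asked, in the order asked, and still so for the second after the job is handed in, with the robot touching nothing.
It also fails if it takes over 40 s, if anything falls off the work surface, if the arm or the gripper's body presses on something with over 40 N, if the wrist force passes 120 N, or if a joint passes its speed limit or range.

ROBOT

A 6-joint arm with a two-finger parallel gripper is mounted at the origin on a cart in front of the work surface, level with it; the furniture and walls round the work are solid. World frame = base frame: x ahead of the robot, y to its left, z up, the work surface at z = 0. Lengths are in mm, angles in rad, forces in N, time in s.
With the tool pointing down it reaches from about 325 to 900 mm from the base axis. Payload 6.1 kg.
Tool frame: the origin (TCP) lies at the very end of the fingers, on their centre line; the grasp point (between the pads) lies 19 mm behind it; z points along the fingers, y is the line along which they close (so a half turn about z gives the same grasp; the last joint's range is limited). The gripper opens to 87 mm and grips with 3 to 60 N. Pads are 19 mm wide; open, the fingers measure 117 mm over their backs; the gripper's body (75 mm by 190 mm) begins 51 mm behind the grasp point.
Start: joints at [1.014, 0.22, 1.526, -0, 1.395, -0.126], TCP at [260.996, 567.888, 222.538] pointing down, gripper open.
Joint ranges: [-2.98, 2.98], [-0.91, 2.08], [0.09, 2.57], [-1.24, 4.39], [0.2, 2.65], [-2.68, 2.68]. Speed limits (rad/s): [2.57, 2.57, 3.01, 3.14, 3.14, 3.14].

INTERFACE

Orientations are given as a 3x3 rotation matrix whose columns are the frame's x, y, z axes.
In Python, from cell import arm, vision, ticket gives the robot as it stands. Calls block until the motion is done:
- arm.move_to(position, orientation): joint-space move of the TCP to a pose.
- arm.move_linear(position, frame=None, velocity=150, max_force=None): straight line of the TCP; frame=None keeps the orientation; velocity is the mean speed in mm/s. With max_force (N) it stops when the force on the tool has changed by that much, and returns True; else False.
- arm.move_j(angles): joint-space move.
- arm.set_gripper(opening, f_grip=None): finger opening in mm; f_grip is the grip in N (None keeps the last); returns when the fingers have stopped.
- arm.pause(seconds).
- arm.ik(position, orientation): joint angles nearest the present ones, or None.
- arm.sense(): the state.
- vision.snapshot(name): name is "scene" or "top" or "wrist"; returns (picture, depth): 480x640x3 uint8, blue, green, red; 480x640 float32, mm along the optical axis (not along the pixel's ray), 0 where there is no reading.
- vision.camera_info(name): a dict with "fx", "fy", "cx", "cy" (pixels), "k1" (the pictures are not rectified: a ray, as slopes to the right and down, at radius r is drawn at 1 + k1 r^2 times it, then the intrinsics apply), "pose" (4x4, takes a point from camera to world coordinates); the wrist camera has in their place "tool_from_camera" (4x4, takes a point from camera to tool coordinates, whose origin is the TCP and whose axes are the flange's). Camera axes: x right, y down, z forward; pixel columns grow to the right and rows downward; lengths in mm; the calibration is good to about 2 mm. A picture is of the moment at which its call begins: read the wrist's pose just before it. camera_info takes no time and is no camera call.
A pose or a line that the arm cannot do raises arm.IKError and nothing moves.
- ticket.hand_in(): hands the job in; it is judged then, once.
The state is a dict: "time_s": time; "joint_positions": joint angles; "qd": joint speeds; "effort": joint torques, N m; "tcp_pos": TCP position; "tool_rot": TCP orientation; "force": force on the tool from outside, world axes, zero at the start; "wrist_torque": the same for the moment, N m; "finger_gap": finger opening in mm; "gripper_force": force on a finger pad.
Only numpy, scipy, OpenCV 4.12 (cv2) and the standard library are available. Lean on these libraries where they do the work, as an engineer would, in place of code of your own. Each camera call takes 0.05 s, during which the arm holds its last target. There are 200 camera calls.

## Working session

There is one attempt and no reset: what is moved stays moved. The work goes in short steps, each a Python script; the robot and the scene stay as the last script left them, time stands still between calls to the robot, and variables do not carry over. Pictures are saved under pics/ and viewed, at most 10 in all, crops included, and the job is handed in when it is done.

```bash
mkdir -p pics
cat > h.py <<'E'
import numpy as np, cv2
from cell import arm, vision, ticket
def snap(n,f):
    p,d=vision.snapshot(n); cv2.imwrite('pics/%s.png'%f,p); np.save('pics/%s.npy'%f,d); return p,d
def ray(n,u,v,T=None):
    c=vision.camera_info(n); x,y=(u-c['cx'])/c['fx'],(v-c['cy'])/c['fy']
    a,b=x,y
    for _ in range(20):
        s=1+c['k1']*(a*a+b*b); a,b=x/s,y/s
    return np.array([a,b,1.])
def at_z(n,u,v,z,T=None):
    T=np.array(vision.camera_info(n)['pose']) if T is None else T
    r=T[:3,:3]@ray(n,u,v); o=T[:3,3]; return o+r*(z-o[2])/r[2]
E
python3 - <<'E'
from h import *
for n in('top','scene'):
    snap(n,n); c=vision.camera_info(n); print(n,c)
print(vision.camera_info('wrist')); print(arm.sense())
E
```

```text
top {'fx': 460.9154893769211, 'fy': 460.9154893769211, 'cx': 318.68005134474373, 'cy': 236.21442803568638, 'k1': -0.030974539429782372, 'pose': array([[ 1.09841859e-02, -9.85005708e-01,  1.72171727e-01,
         3.81531336e+02],
       [-9.99939640e-01, -1.08635332e-02,  1.64301431e-03,
        -8.11819550e+01],
       [ 2.52014808e-04, -1.72179382e-01, -9.85065580e-01,
         9.28690103e+02],
       [ 0.00000000e+00,  0.00000000e+00,  0.00000000e+00,
         1.00000000e+00]])}
scene {'fx': 536.1915250088754, 'fy': 536.1915250088754, 'cx': 314.0449651887354, 'cy': 230.97284116622023, 'k1': -0.10443072196674398, 'pose': array([[-8.08953417e-01, -2.80622624e-01,  5.16570722e-01,
         6.62422814e+01],
       [-5.87330568e-01,  4.23530352e-01, -6.89684598e-01,
         5.24387197e+02],
       [-2.52422779e-02, -8.61320488e-01, -5.07434571e-01,
         5.01018210e+02],
       [ 0.00000000e+00,  0.00000000e+00,  0.00000000e+00,
         1.00000000e+00]])}
{'fx': 360.1908709962832, 'fy': 360.1908709962832, 'cx': 314.279744923593, 'cy': 237.10621495060118, 'k1': -0.05789510691900196,
[... 499 characters left out ...]
.26119790e-01]), 'qd': array([-7.53004568e-04, -3.02601876e-04, -3.74588750e-03, -7.59678225e-05,
        2.25138857e-05, -1.06114297e-03]), 'effort': array([ 6.37844059e-04, -4.95941913e+01, -3.88522124e+01,  7.01133418e-02,
        5.14823163e-02, -4.77588333e-05]), 'tcp_pos': array([260.70427378, 567.42159561, 221.54740652]), 'tool_rot': array([[-9.08647046e-01,  4.17564008e-01, -9.19023534e-04],
       [ 4.17564968e-01,  9.08645825e-01, -1.50432534e-03],
       [ 2.06914780e-04, -1.75065281e-03, -9.99998446e-01]]), 'force': array([-0.33924709, -0.10132713,  0.68635698]), 'wrist_torque': array([-0.00155901, -0.02912506, -0.02188267]), 'gripper_force': 0.0, 'finger_gap': 86.93634222171922}
```

View pics/top.png

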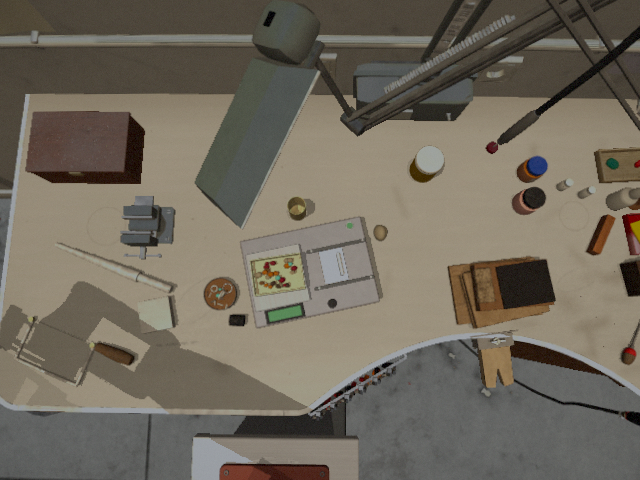

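View pics/scene.png

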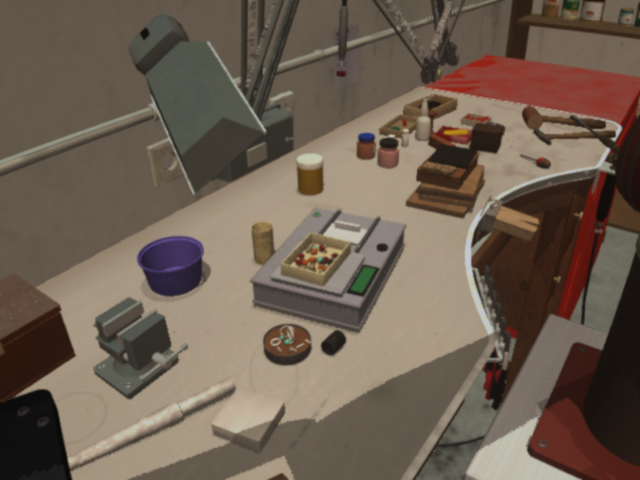

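The top view shows the scale with corners at about (241,241), (360,216), (382,298) and (257,327). The pan is on the left (world +y) and the shutter lug is near (338,264). The lamp head hangs behind it at about (255,140). Next I'll locate these and take a wrist close-up.

Run:
```python
from h import *
d=np.load('pics/top.npy')
P={k:at_z('top',*k,50) for k in [(241,241),(360,216),(382,298),(257,327)]}
for k in P: print(k,P[k].round(1))
T=np.array(vision.camera_info('top')['pose'])
for u,v in [(210,180),(242,220),(300,70),(319,70),(270,150),(316,45),(440,60),(365,125),(380,232)]:
    p=T[:3,:3]@(ray('top',u,v)*d[v,u])+T[:3,3]; print(u,v,p.round(0))
c=sum(P.values())/4; print('c',c)
ex=(P[(360,216)]-P[(382,298)]+P[(241,241)]-P[(257,327)])[:2]; ey=(P[(241,241)]-P[(360,216)]+P[(257,327)]-P[(382,298)])[:2]
print(np.degrees([np.arctan2(ex[1],ex[0]),np.arctan2(-ey[0],ey[1])]),np.linalg.norm(ex)/2,np.linalg.norm(ey)/2)
yaw=np.arctan2(-ey[0],ey[1]); X=np.array([np.cos(yaw),np.sin(yaw),0]);Y=np.array([-X[1],X[0],0]);Z=np.array([0,0,-1.])
# candidate tool orientations looking at the key area
for nm,y in (('y=Y',Y),('y=-Y',-Y),('y=X',X),('y=-X',-X)):
    R=np.c_[np.cross(y,Z),y,Z]
    for z in (62,200): 
        q=arm.ik(c*[1,1,0]-60*Y+[0,0,z],R); print(nm,z,None if q is None else np.round(q,2))
```

```text
(241, 241) [524.1  70.4  50. ]
(360, 216) [ 576.  -159.9   50. ]
(382, 298) [ 417.7 -200.9   50. ]
(257, 327) [361.1  34.   50. ]
210 180 [577.  80. 277.]
242 220 [520.  32. 269.]
300 70 [715. -52. 346.]
319 70 [741. -78. 301.]
270 150 [614. -10. 306.]
316 45 [759. -73. 337.]
440 60 [ 743. -250.  329.]
365 125 [ 703. -156.  192.]
380 232 [ 550. -202.   24.]
c [469.73029305 -64.11082348  50.        ]
[13.54509254 13.1350272 ] 165.2285689289741 238.7984055414576
y=Y 62 [-0.41  0.1   1.98 -0.    1.05 -2.21]
y=Y 200 [-0.41 -0.07  1.87 -0.    1.33 -2.21]
y=-Y 62 [-0.41  0.1   1.98 -0.    1.05  0.93]
y=-Y 200 [-0.41 -0.07  1.87 -0.    1.33  0.93]
y=X 62 [-0.41  0.1   1.98 -0.    1.05 -0.64]
y=X 200 [-0.41 -0.07  1.87 -0.    1.33 -0.64]
y=-X 62 [-0.41  0.1   1.98 -0.    1.05  2.51]
y=-X 200 [-0.41 -0.07  1.87 -0.    1.33  2.51]
```

```bash
cat >> h.py <<'E'
def frame(yaw):
    X=np.array([np.cos(yaw),np.sin(yaw),0]);Y=np.array([-X[1],X[0],0]);Z=np.array([0,0,-1.])
    return X,Y,np.c_[np.cross(X,Z),X,Z]
E
python3 - <<'E'
from h import *
X,Y,R=frame(np.radians(13.3)); c=np.array([469.7,-64.1,0])
p=c-75*Y+[0,0,150]; u=p[:2]/np.linalg.norm(p[:2])
qn=np.array(arm.ik(np.r_[u*370,215],R)); print(qn.round(2))
q0=arm.sense()['joint_positions'].copy()
a=qn.copy(); a[0]=q0[0]; arm.move_j(a); arm.move_j(qn); arm.set_gripper(0)
arm.move_to(p,R)
arm.pause(.3); s=arm.sense(); print(s['time_s'],s['tcp_pos'],s['force'],s['finger_gap'])
np.savez('pics/w1.npz',p=s['tcp_pos'],R=s['tool_rot']); snap('wrist','w1')
E
```

```text
[-0.49 -0.44  2.14 -0.    1.43 -0.72]
5.4167 [ 486.89407633 -137.20160887  151.24190016] [-0.31540923  0.19789433  0.7689444 ] 0.5553080756226834
```

View pics/w1.png

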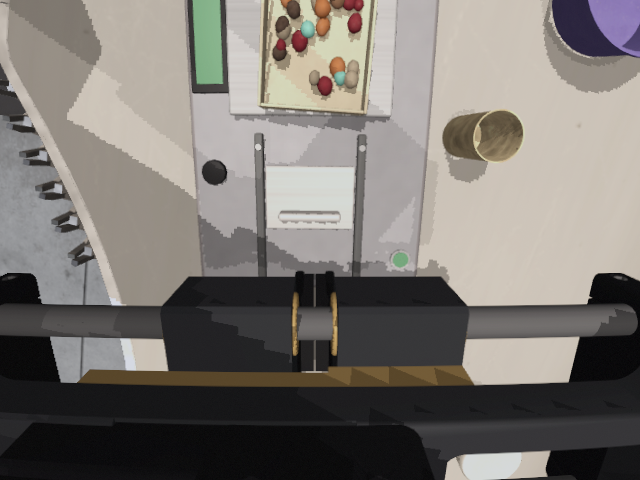

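The wrist view shows the shutter plate between the guide bars (columns 265–355, rows 167–230), with the lug at about (309,217). The button is at (214,172), and the fingers are at the bottom. I'll enlarge it for exact pixels.

```bash
python3 -c "
import cv2
i=cv2.imread('pics/w1.png')[95:285,180:440]; cv2.imwrite('pics/w1c.png',cv2.resize(i,None,fx=3,fy=3,interpolation=cv2.INTER_CUBIC))"
```

```text
(no output)
```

View pics/w1c.png

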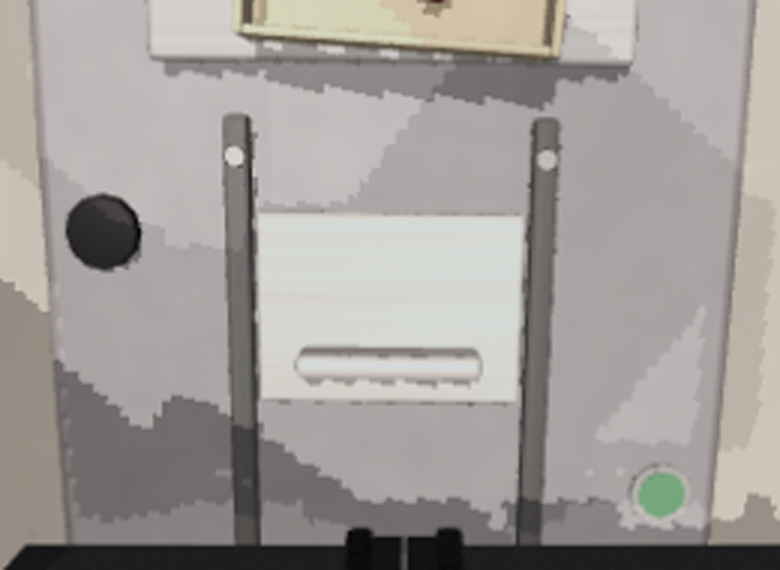

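In the crop, the lug top is centred at (388,366), the button at (104,231), the pan front corners at (150,57) and (632,62), and the guide bars at columns 237 and 545. The shutter looks nearly shut. I'll fit the scale pose to these.

Run:
```python
from h import *
w=np.load('pics/w1.npz'); T=np.eye(4); T[:3,:3]=w['R']; T[:3,3]=w['p']; T=T@vision.camera_info('wrist')['tool_from_camera']
g=lambda a,b,z: at_z('wrist',180+a/3,95+b/3,z,T)
pts=[((104,231,55),(-69,-30)),((150,57,60),(-55,9)),((632,62,60),(55,9))]
W=np.array([g(*k)[:2] for k,_ in pts]); S=np.array([s for _,s in pts],float)
A=S-S.mean(0); B=W-W.mean(0); yaw=np.arctan2((A[:,0]*B[:,1]-A[:,1]*B[:,0]).sum(),(A*B).sum())
X,Y,R=frame(yaw); M=np.c_[X[:2],Y[:2]]; c=W.mean(0)-M@S.mean(0)
print('yaw',np.degrees(yaw),'c',c,'res',(W-(S@M.T+c)).round(1).tolist())
for n,k in dict(lug=(388,366,66.5),lugL=(294,366,66.5),lugR=(482,366,66.5),pl=(260,213,54.5),pr=(523,214,54.5),bl=(260,399,54.5),br=(517,401,54.5),gl=(235,156,57),gr=(546,160,57),gl2=(247,540,57),gr2=(532,540,57),green=(661,494,50)).items(): print(n,(M.T@(g(*k)[:2]-c)).round(1))
```

```text
yaw 12.941445368329322 c [467.29761863 -62.00926999] res [[0.6, 0.1], [0.6, 0.4], [-1.1, -0.5]]
lug [ -0.7 -60. ]
lugL [-22.7 -60.1]
lugR [ 21.2 -59.9]
pl [-31.2 -25.8]
pr [ 31.  -25.6]
bl [-32.4 -71.1]
br [ 31.1 -71.2]
gl [-36.3 -12.6]
gr [ 35.6 -13. ]
gl2 [ -36.5 -107.4]
gr2 [  35.9 -106.9]
green [ 69.7 -96.9]
```

```bash
cat >> h.py <<'E'
X,Y,R=frame(np.radians(12.95)); C=np.array([467.0,-62.0,0])
W=lambda x,y,z: C+x*X+y*Y+[0,0,z]
def st(l):
    s=arm.sense(); d=s['tcp_pos']-C; print(l,round(s['time_s'],2),np.round([d@X,d@Y,d[2]],1),'F',np.round([s['force']@X,s['force']@Y,s['force'][2]],1))
E
python3 - <<'E'
from h import *
arm.move_to(W(0,-38,90),R); st('above')
print(arm.move_linear(W(0,-38,59.5),velocity=60,max_force=5)); st('down')
print(arm.move_linear(W(0,-80,59.5),velocity=50,max_force=10)); st('push')
print(arm.move_linear(W(0,-95,59.5),velocity=20,max_force=8)); st('end')
s=arm.sense(); np.savez('pics/w2.npz',p=s['tcp_pos'],R=s['tool_rot']); snap('wrist','w2');
E
```

```text
above 5.86 [ -0.7 -37.3  89.5] F [ 0.6 -0.7 -0.2]
False
down 6.52 [ -0.1 -38.   59.3] F [ 1.3 -0.2 -1.1]
False
push 7.51 [ -0.1 -80.   59.3] F [-0.   0.3 -0.9]
True
end 8.01 [ -0.5 -87.2  58.9] F [0.6 0.8 0.6]
```

View pics/w2.png

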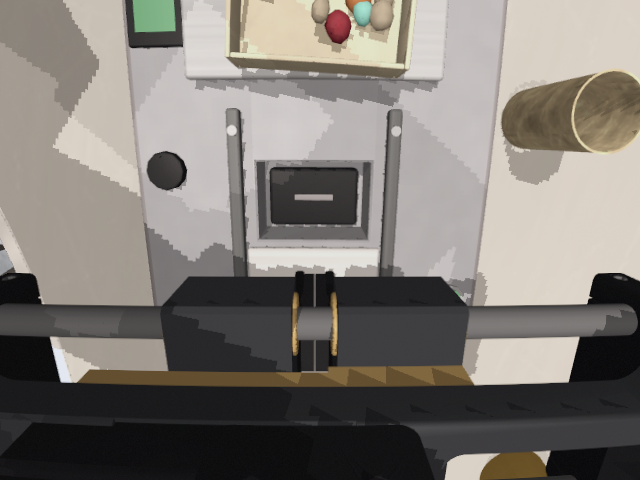

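The well is now open, with the key visible at (314,195). The well mouth spans about columns 256–373 and rows 160–240, and the shutter edge is at row 248. I'll compute its position.

Run:
```python
from h import *
w=np.load('pics/w2.npz'); T=np.eye(4); T[:3,:3]=w['R']; T[:3,3]=w['p']; T=T@vision.camera_info('wrist')['tool_from_camera']
for n,k in dict(edge=(314,248,54.5),w1=(256,160,50),w2=(373,160,50),w3=(248,240,50),w4=(370,240,50),key1=(271,168,35),key2=(358,168,35),key3=(358,225,35),key4=(271,225,35),but=(166,170,55),pan1=(187,78,60),pan2=(442,79,60)).items():
    d=at_z('wrist',*k,T)-C; print(n,np.round([d@X,d@Y],1))
```

```text
edge [ -0.1 -67.4]
w1 [-27.3 -25.8]
w2 [ 27.5 -25.8]
w3 [-32.8 -64.7]
w4 [ 27.6 -64.7]
key1 [-22.1 -30.7]
key2 [ 22.3 -30.7]
key3 [ 23.2 -60.6]
key4 [-23.  -60.6]
but [-68.4 -29.8]
pan1 [-53.7   9.1]
pan2 [53.9  8.6]
```

Shutter is fully open (edge at −67.4, nominal −67), and the key is centred at about (0,−45.5). Now I'll press it.

Run:
```python
from h import *
arm.move_linear(W(0,-82,59.5),velocity=60)
arm.move_linear(W(0,-82,72),velocity=60)
arm.move_linear(W(0,-45.5,72),velocity=80)
print(arm.move_linear(W(0,-45.5,40),velocity=60,max_force=8)); arm.pause(.2); st('in well')
print(arm.move_linear(W(0,-45.5,32),velocity=15,max_force=15)); st('pressing')
print(arm.move_linear(W(0,-45.5,27),velocity=12,max_force=9)); st('pressed')
arm.pause(.3); st('hold')
arm.move_linear(W(0,-45.5,72),velocity=60); arm.pause(.2); st('up')
```

```text
False
in well 10.16 [  0.3 -45.7  40.4] F [-0.7 -0.3  0.4]
False
pressing 10.84 [  0.2 -45.6  32.2] F [-0.3 -0.   3.3]
True
pressed 11.15 [  0.2 -45.7  30.3] F [-1.2  0.7  6.1]
hold 11.45 [  0.2 -45.6  30.3] F [-1.   2.7  7.7]
up 12.5 [ -0.3 -45.3  71.5] F [ 0.1  0.1 -0.4]
```

Run:
```python
from h import *
arm.move_linear(W(0,-45.5,82),velocity=80)
arm.move_linear(W(0,-127,82),velocity=120)
print(arm.move_linear(W(0,-127,59.5),velocity=60,max_force=8)); st('down')
print(arm.move_linear(W(0,-80,59.5),velocity=50,max_force=10)); st('push')
print(arm.move_linear(W(0,-62,59.5),velocity=20,max_force=10)); st('end')
arm.pause(.2); st('hold')
arm.move_linear(W(0,-85,59.5),velocity=60)
arm.move_linear(W(0,-85,150),velocity=120)
arm.pause(.2); s=arm.sense(); st('clear'); np.savez('pics/w3.npz',p=s['tcp_pos'],R=s['tool_rot']); snap('wrist','w3'); snap('top','t3')
```

```text
False
down 14.13 [  -0.3 -126.6   58.9] F [-0.7  0.2  0.2]
False
push 15.22 [ -0.4 -79.6  59.1] F [ 0.1 -0.5 -0.6]
True
end 15.82 [ -0.2 -70.3  59.3] F [ 0.2 -2.8  0.6]
hold 16.02 [ -0.3 -70.3  59.2] F [ 0.9 -1.8  1.7]
clear 17.53 [ -0.5 -84.6 149. ] F [0.6 0.1 0.2]
```

View pics/w3.png

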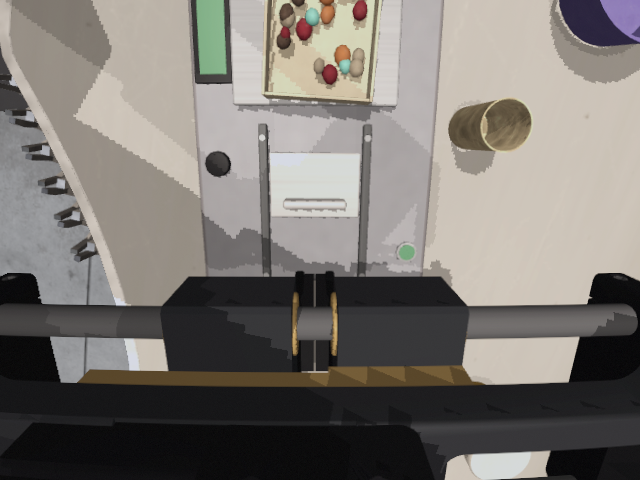

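The shutter is back over the well: top edge at row 153, bottom edge at 217, lug at (315,204). The tray and button look as before. I'll check the numbers.

Run:
```python
from h import *
w=np.load('pics/w3.npz'); T=np.eye(4); T[:3,:3]=w['R']; T[:3,3]=w['p']; T=T@vision.camera_info('wrist')['tool_from_camera']
for n,k in dict(edge=(314,152.7,54.5),bot=(314,217,54.5),lug=(315,204,66.5),but=(218,163.5,55),pan1=(233,104,60),pan2=(395,105,60),gl=(262.5,138,57),gr=(367,138.5,57)).items():
    d=at_z('wrist',*k,T)-C; print(n,np.round([d@X,d@Y],1))
i=cv2.imread('pics/w3.png')[95:285,185:445]; cv2.imwrite('pics/w3c.png',cv2.resize(i,None,fx=3,fy=3,interpolation=cv2.INTER_CUBIC))
a,b=cv2.imread('pics/top.png'),cv2.imread('pics/t3.png'); d=cv2.absdiff(a,b).max(2)
for n,(u,v) in dict(tin=(220,293),lens=(237,320),can=(297,208),pum=(380,232),tray=(278,273)).items(): print(n,d[v-14:v+14,u-14:u+14].mean())
```

```text
edge [ -0.7 -22.9]
bot [ -0.7 -68.7]
lug [  0.1 -57. ]
but [-68.3 -30.1]
pan1 [-54.5   9.2]
pan2 [53.1  8.6]
gl [-36.  -12.9]
gr [ 35.6 -13.2]
tin 24.900510204081634
lens 32.08673469387755
can 30.197704081632654
pum 77.41198979591837
tray 60.875
```

View pics/w3c.png

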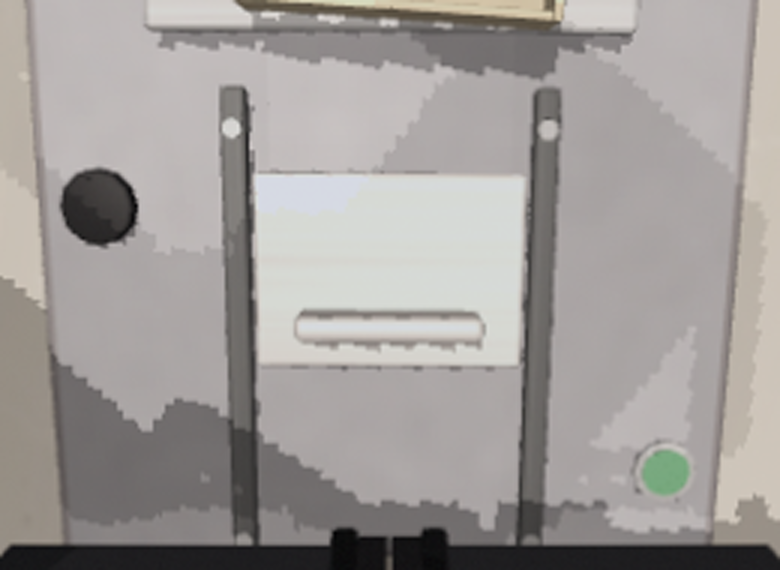

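The crop shows the shutter fully shut: lug at y = −57.0 and plate edge at −22.9, against nominal −57 and −22. The robot is clear of everything, so I'm handing in.

```bash
python3 -c "
from h import *
print(ticket.hand_in())"
```

```text
the job is handed in; nothing more can be done
None
```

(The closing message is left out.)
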